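# Lock the pastry tray home with its clevis pin

## Robot

A 7-joint arm with a two-finger parallel gripper is mounted at the origin on the work surface. World frame = base frame: x ahead of the robot, y to its left, z up, the work surface at z = 0. Lengths are in m, angles in rad, forces in N, time in s.
With the tool pointing down it reaches from about 0.425 to 1.025 m from the base axis. Payload 9.4 kg.
Tool frame: the origin (TCP) lies on the centre line of the jaws, within the pads' length; the fingertips stand env.finger_overhang ahead of it and the grasp point (between the pads) lies 11 mm behind it (env.finger_overhang is the distance from the TCP to the fingertips, in m); z points along the fingers, y is the line along which they close (so a half turn about z gives the same grasp; the last joint's range is limited). The gripper opens to 85 mm and grips with 20 to 120 N. Pads are 22 mm wide; open, the fingers measure 114 mm over their backs; the gripper's body (76 mm by 85 mm) begins 54 mm behind the grasp point. The pads swing forward as they close: fully open they stand 13 mm farther back than shut.
Start: joints at [1.227, 0.599, -0.003, 1.599, 0.002, 0.943, -0.08], TCP at [0.191, -0.699, 0.239] pointing down, gripper open.
Joint ranges: [-2.57, 2.57], [-0.35, 1.97], [-1.29, 1.29], [0.11, 2.56], [-1.05, 4.19], [0.11, 1.86], [-2.63, 2.63]. Speed limits (rad/s): [2.22, 2.22, 3.01, 3.01, 3.14, 3.14, 3.14].

## Interface

Orientations are given as a unit quaternion [w, x, y, z].
In Python, from cell import monitor, viewer, ticket, env gives the robot as it stands.
- The arm moves only by the tool jog_arm, never from a script. Its argument "increments" is one flat list of numbers, 7 for each row, row after row: the shift along the tool's x, y, z in cm, then the turn, a rotation vector about the tool's x, y, z in degrees, then the opening, from 0 (shut) to 1 (fully open). A call has 1 to 10 rows; each row shifts and turns the commanded pose from where the row before left it, along the tool's axes as they then stand; what a row does not reach is not made up. A row lasts 1/12 s, in which the tool goes at most 41.7 mm and 7.16 degrees, less where a joint would pass 70% of its speed; a pose out of reach is approached as far as the arm can. A call with a gripper value outside its range is refused whole. The fingers move at their own pace and stop on an object; "squeeze" is the grip in N (left out, the last holds). Time passes only in rows, so rows that do not move let the fingers close. It gives the time, the measured TCP pose, the force, the opening and the grip force at its end, in the units of the state.
- monitor.sense(): the state, without advancing time (a new reading comes with each control period).
- viewer.grab_frame(name): name is "scene" or "top"; returns a dict with "frame" (420x560x3 uint8, red, green, blue), "camera_matrix" (3x3 intrinsics, pixels), "k1" (the pictures are not rectified: a ray, as slopes to the right and down, at radius r is drawn at 1 + k1 r^2 times it, then the intrinsics apply), "R" (3x3) and "t" (3): a world point X has camera coordinates R X + t. Camera axes: x right, y down, z forward; pixel columns grow to the right and rows downward; lengths in m; the calibration is good to about 2 mm. A picture is of the moment at which its call begins. There is no depth.
- ticket.close_job(): hands the job in; it is judged then, once.
The state is a dict: "t": time; "qpos": joint angles; "qvel": joint speeds; "joint_torque": joint torques, N m; "position": TCP position; "tcp_rot": TCP orientation; "force": force on the tool from outside, world axes, zero at the start; "wrist_torque": the same for the moment, N m; "grip_width": opening from 0.0 (shut) to 1.0 (fully open); "grip_force": force on a finger pad.
Only numpy, scipy, OpenCV 4.12 (cv2) and the standard library are available. Lean on these libraries where they do the work, as an engineer would, in place of code of your own. Each camera call takes 0.05 s, during which the arm holds its last target. There are 200 camera calls.

## Task

Slide the pulled-out pastry tray fully home on its rails, under the glass shelf, so that its lug enters the fork beside it. Then push the headed pin through fork and lug until its head seats flush against the fork. Work gently: the two tarts on the tray stay standing, and the shaker and the jar are left alone.

Things in the scene. Friction and masses are not known exactly. Their poses are not given: they have to be found in the camera images.
- stand: Fixed steel display stand on the counter; it does not move. Origin: middle of its front edge at counter height; x points from front to back (the way the tray slides home), y to the side where the fork stands, z up. Two rails along x carry the tray.
- shelf_edge (a point): Middle of the glass shelf's front lower edge, 145 mm above the counter; axes as the stand's. From here the shelf reaches 160 mm along +x and 115 mm to each side, 8 mm thick, with two fixed loaves on it up to 210 mm above the counter; its 12 mm posts stand 15 mm behind the edge, 96 mm to each side.
- fork_gap (a point): Middle of the gap (18 mm wide along y) between the cheeks of the dark steel fork, on the line of its holes, 60 mm up; axes as the stand's. Fork: 50 mm along x, top 85 mm high; inner cheek 10 mm thick, on the +y side an outer cheek 14 mm thick, then a round boss 33 mm across and 36 mm long. Holes 13 to 14 mm, level, along y. Beyond the boss the counter is clear for pushing the pin.
- fork_mouth (a point): Centre of the outer face of the fork's boss, 59 mm along the stand's +y from fork_gap, 60 mm above the counter; axes as the stand's. The pin's head seats against this face: pin's origin is then here, within the play of the hole.
- tray (a joint): How far the aluminium tray is pulled out, in m: 0 = fully home against a hard stop, its lug hole in line with the fork holes; grows as the tray comes out towards the stand's -x (to 0.1). It slides with about 2 N of friction and stays where it is left. Tray 290 mm long, 160 mm wide, floor 30 mm and rim 50 mm above the counter. It is pushed at its front panel.
- tray_front (a point): Point on the outer face of the tray's front panel, mid-width, 60 mm above the counter; moves with the tray, axes as the stand's. The panel is upright, 160 mm wide, 8 mm thick, from 20 to 75 mm above the counter; push it here towards the stand's +x. With the tray home this point is right above the stand's origin.
- lug_hole (a point): Centre of the 15 mm hole in the tray's lug, an upright steel plate 12 mm thick (along y), 62 mm long; moves with the tray and meets fork_gap when the tray is home. A block at the tray's front corner joins it to the tray: it spans 78 to 124 mm to +y of the tray's middle, 45 to 75 mm high, and stands 8 mm ahead of the front panel's face.
- pin: Loose, greased, slick steel clevis pin, 90 g: flat round head 28 mm across, 8 mm thick; shank 12 mm across, 85 mm long, tip tapered. Origin: centre of the head's underside; shank along its -y, head along +y. It starts in the fork's boss, 37 to 45 mm out from seated, tip inside the outer cheek, drooping up to 0.05 rad. Slides easily (under 3 N) if pushed on its head to stand's -y.
- tart0: Loose lattice tart in a paper case, 68 mm across, 32 mm high, 90 g, standing on the tray near its front. Origin: centre of its underside.
- tart1: The same kind of tart, standing farther back on the tray. Origin: centre of its underside.
- tray_floor (a point): Middle of the tray's floor (upper side), 145 mm behind the front panel's face, 30 mm above the counter; moves with the tray, axes as the stand's.
- shaker: Bystander: steel sugar shaker, 62 mm across, 111 mm high, loose on the counter to the robot's left of the stand. Origin: centre of its underside.
- jar: Bystander: glass jar with steel lid, 72 mm across, 100 mm high, loose on the counter to the robot's right of the stand. Origin: centre of its underside.
There are look-alikes about, which are no part of the job. What is shaped like the tart1 but blue, purple or yellow is not meant.

How it is judged:
On the way, in this order (a step that is already met when the one before it is completed fails the run):
1. the tray is fully home (within 4 mm) before the pin goes in (value of joint tray below 0.004 m and y of pin in the frame of fork_mouth above 0.012 m), for 0.2 s.
2. the pin's head is seated against the fork with the tray home (value of joint tray below 0.004 m and y of pin in the frame of fork_mouth below 0.003 m and distance between pin and fork_mouth below 0.006 m and angle between the y axis of pin and the y axis of stand, either way round below 0.06 rad), for 0.2 s.
At the end, for the whole second after the job is handed in: The tray is home within 4 mm, the pin is through fork and lug with its head within 3 mm of the boss and level along the holes, and at rest; both tarts stand upright on the tray's floor; shaker and jar are within 30 mm of where they were (all of step 2 and linear speed of pin below 0.02 m/s and z of tart0 in the frame of tray_floor between -0.008 and 0.008 m and angle between each of tart0, tart1's own z axis and vertical below 0.2 rad and z of tart1 in the frame of tray_floor between -0.008 and 0.008 m and distance of each of shaker, jar from where it was at the start of the episode below 0.03 m); the robot touches nothing.
It fails at once if a tart is tipped up, or jolted to more than 0.45 m/s (angle between any of tart0, tart1's own z axis and vertical above 0.35 rad or linear speed of any of tart0, tart1 above 0.45 m/s).
It fails at once if the shaker or the jar is pushed aside by more than 30 mm (not (distance of shaker from where it was at the start of the episode below 0.03 m) or not (distance of jar from where it was at the start of the episode below 0.03 m)).
It also fails if it takes over 54 s, if anything falls off the work surface, if the arm or the gripper's body presses on something with over 40 N, if the wrist force passes 120 N, or if a joint passes its speed limit or range.

## Working session

There is one attempt and no reset: what is moved stays moved. The work goes in short steps, Python scripts to look and compute and a tool call to move; the robot and the scene stay as the last step left them, time stands still between calls to the robot, and variables do not carry over. Pictures are saved under pics/ and viewed, at most 10 in all, crops included, and the job is handed in when it is done.

Besides the shell and the picture viewer there is one more tool, called after ">>>" as name(argument=value, ...) on one line, values as JSON. jog_arm: Moves the arm, as the interface text tells. Its arguments: {"type":"object","properties":{"increments":{"type":"array"},"squeeze":{"type":"number"}},"required":["increments"]}

```bash
mkdir -p pics
cat > h.py <<'E'
import numpy as np, cv2
from cell import monitor, viewer, ticket, env
def grab(n):
    f=viewer.grab_frame(n); return f
def save(f,name,crop=None,s=1):
    im=f["frame"][:,:,::-1]
    if crop: a,b,c,d=crop; im=im[b:d,a:c]
    cv2.imwrite("pics/"+name,cv2.resize(im,None,fx=s,fy=s,interpolation=cv2.INTER_CUBIC))
def ray(f,u,v):
    K=np.array(f["camera_matrix"]);k=f["k1"]
    d=np.array([(u-K[0,2])/K[0,0],(v-K[1,2])/K[1,1]]);x=d.copy()
    for _ in range(30): x=d/(1+k*(x@x))
    R=np.array(f["R"]);t=np.array(f["t"])
    return -R.T@t, R.T@np.array([x[0],x[1],1])
def onz(f,u,v,z):
    o,d=ray(f,u,v); return o+d*(z-o[2])/d[2]
def proj(f,X):
    K=np.array(f["camera_matrix"]);c=np.array(f["R"])@X+np.array(f["t"]);p=c[:2]/c[2];p=p*(1+f["k1"]*(p@p))
    return K[:2,:2]@p+K[:2,2]
def tri(f1,p1,f2,p2):
    o1,d1=ray(f1,*p1);o2,d2=ray(f2,*p2);d1/=np.linalg.norm(d1);d2/=np.linalg.norm(d2)
    A=np.stack([d1,-d2],1);s=np.linalg.lstsq(A,o2-o1,rcond=None)[0]
    a=o1+d1*s[0];b=o2+d2*s[1];return (a+b)/2,np.linalg.norm(a-b)
E
python3 - <<'E'
from h import *
import pickle
print(env.finger_overhang, monitor.sense())
d={}
for n in("scene","top"):
    f=grab(n);d[n]=f;save(f,n+"0.png",s=1.42);print(n,f["camera_matrix"],f["k1"],-np.array(f["R"]).T@f["t"],f["R"])
pickle.dump(d,open("f0.pkl","wb"))
E
```

```text
0.008 {'t': 0.0, 'qpos': array([ 1.2272933 ,  0.60013654, -0.00255705,  1.60012845,  0.00179228,
        0.94291928, -0.07981675]), 'qvel': array([-0.0007044 ,  0.00107297,  0.00058918,  0.00095026, -0.00018169,
        0.00016203, -0.00122691]), 'joint_torque': array([ 8.78821866e-04, -7.76466680e+01,  1.56504538e+00, -2.58006513e+01,
        1.23715590e-02,  9.25554894e-03, -4.43309474e-06]), 'position': array([ 0.19101734, -0.69890046,  0.23840902]), 'tcp_rot': array([-7.76174464e-04,  9.91111659e-01,  1.33030249e-01, -1.70456407e-04]), 'force': array([ 0.2293311 , -0.79082274,  0.20680906]), 'wrist_torque': array([-0.01289712,  0.02116289, -0.00824202]), 'grip_force': 0.0, 'grip_width': 0.9986859838218101}
scene [[410.60908131   0.         275.59388258]
 [  0.         410.60908131 208.47280563]
 [  0.           0.           1.        ]] -0.0996828994541623 [ 1.40458509 -0.39475966  0.83214644] [[ 0.39895755  0.91685907  0.01422385]
 [ 0.59520529 -0.24713251 -0.76462813]
 [-0.69754106  0.31352027 -0.64431475]]
top [[500.35044412   0.         287.31731279]
 [  0.         500.35044412 211.53908739]
 [  0.           0.           1.        ]] -0.035738959275660356 [ 0.36940619 -0.0394058   1.32344571] [[-0.02029319 -0.99975933 -0.00833423]
 [-0.98081866  0.02152371 -0.19373042]
 [ 0.19386318  0.00424296 -0.9810194 ]]
```

View pics/scene0.png

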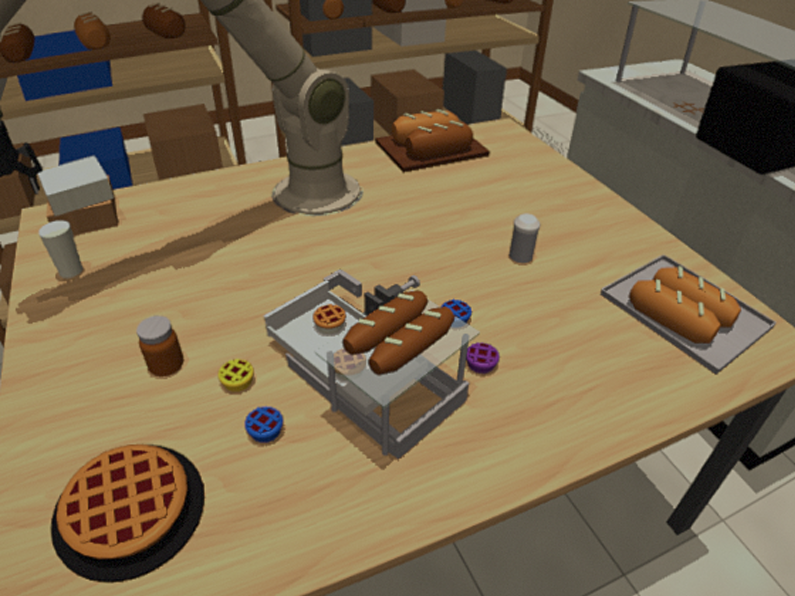

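View pics/top0.png

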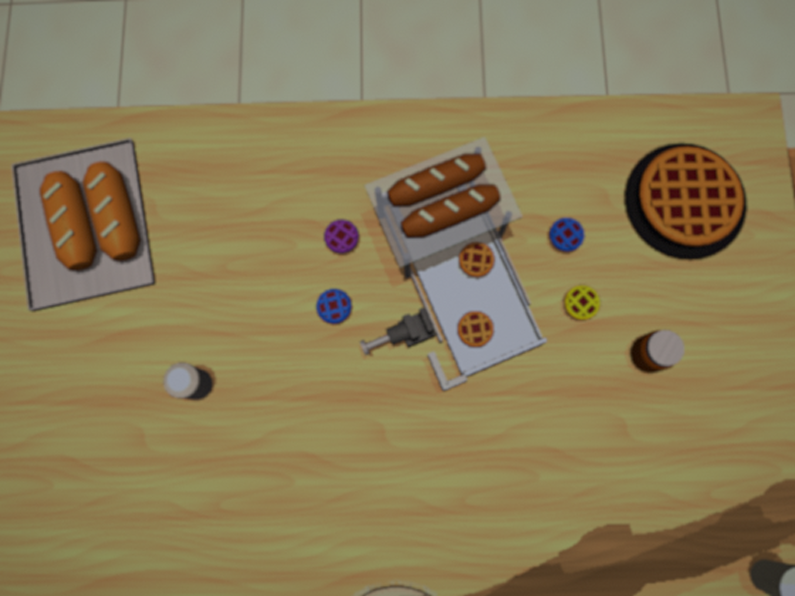

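The top view shows the stand at about (450,260), the tray pulled out toward the robot, with its front panel from (465,378) to (545,342) in the enlarged picture. The pin head is at (366,347), the fork at (415,328), the shaker at (183,380) and the jar at (660,350). The orange lattice tarts on the tray, at (475,328) and (477,258), are the ones meant. The blue, purple and yellow ones on the counter are look-alikes. Next I'll enlarge both views around the tray and fork.

Run:
```python
from h import *
import pickle
d=pickle.load(open("f0.pkl","rb"))
save(d["top"],"t1.png",(245,150,395,280),5)
save(d["scene"],"s1.png",(180,180,340,300),5)
```

```text
(no output)
```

View pics/t1.png

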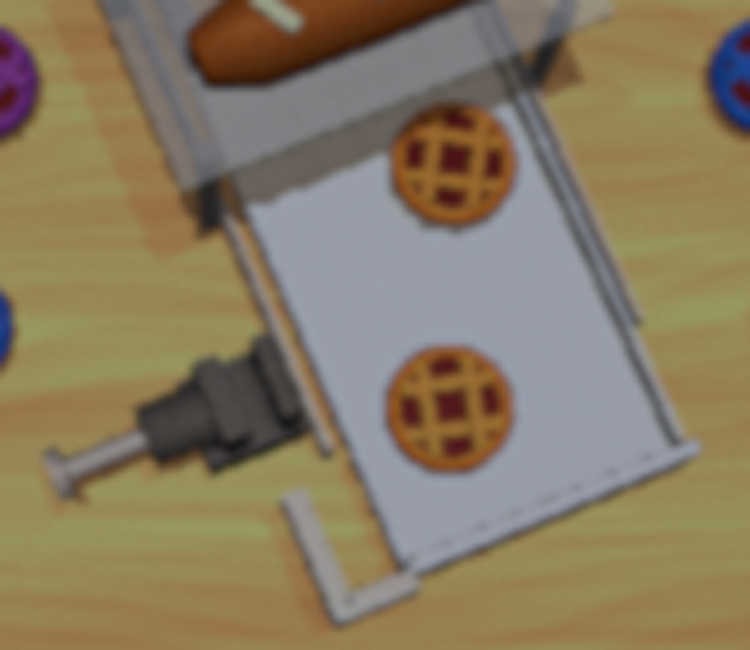

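View pics/s1.png

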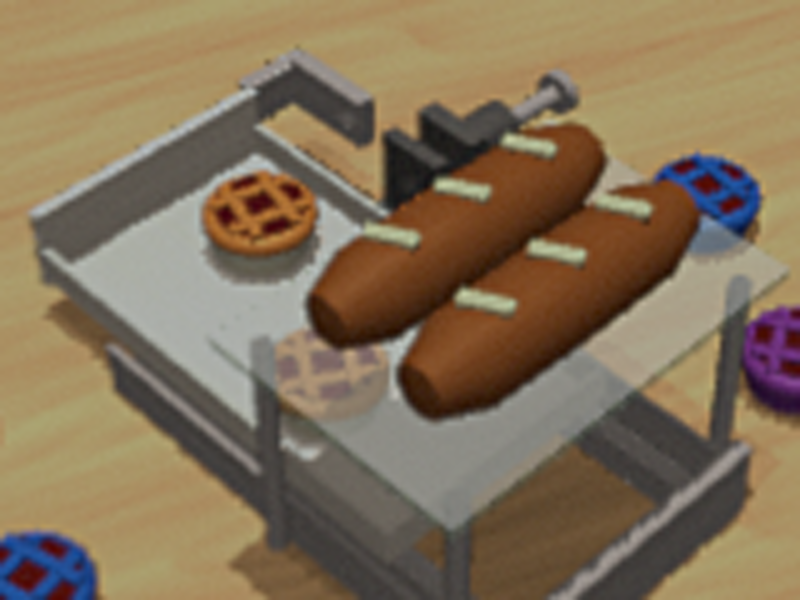

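The crops show the panel's outer top edge in the top crop from (418,577) to (700,453), and the pin head at (65,475). The boss face is near (148,437) and the lug block's outer corner at (340,622). In the scene crop the head is at (560,92).

Run:
```python
from h import *
import pickle
d=pickle.load(open("f0.pkl","rb"));T=d["top"];S=d["scene"]
t=lambda u,v:((u+.5)/5-.5+245,(v+.5)/5-.5+150)
s=lambda u,v:((u+.5)/5-.5+180,(v+.5)/5-.5+180)
r=lambda x:np.round(x,4)
a=onz(T,*t(418,577),.075);b=onz(T,*t(700,453),.075)
print("panel L,R",r(a),r(b),np.linalg.norm(a-b),"yaw of y axis->x axis", np.degrees(np.arctan2(*( (a-b)[[1,0]]*[1,1])))) 
for n,p,z in [("lugcorner",(340,622),.075),("lugtip",(295,490),.075),("head",(65,475),.06),("bossface",(148,437),.06),("railL",(328,452),.05),("railR",(638,322),.03),("tart0",(450,408),.06),("tart1",(453,162),.06)]:
    print(n,r(onz(T,*t(*p),z)))
for n,p,q in [("head",(65,475),(558,92)),("panelR",(700,450),(34,215)),("lugcorner",(340,620),(296,52))]:
    print(n,[r(x) for x in tri(T,t(*p),S,s(*q))])
# shelf front lower edge corners: scene
for n,p in [("jar",(660/1.42,350/1.42)),("shaker",(183/1.42,380/1.42))]: print(n,r(onz(T,*p,.1)))
# yaw precise: y axis from panel line; contours of white tray floor
```

```text
panel L,R [ 0.4782 -0.1331  0.075 ] [ 0.5373 -0.2771  0.075 ] 0.15568858450356154 yaw of y axis->x axis 112.31836738010607
lugcorner [ 0.4567 -0.0936  0.075 ]
lugtip [ 0.5231 -0.073   0.075 ]
head [0.5351 0.0433 0.06  ]
bossface [0.5537 0.0008 0.06  ]
railL [ 0.5454 -0.0911  0.05  ]
railR [ 0.6135 -0.257   0.03  ]
tart0 [ 0.5653 -0.1536  0.06  ]
tart1 [ 0.6947 -0.1602  0.06  ]
head [array([0.5363, 0.0451, 0.0554]), np.float64(0.003)]
panelR [array([ 0.5398, -0.2771,  0.0698]), np.float64(0.0021)]
lugcorner [array([ 0.4581, -0.0934,  0.0713]), np.float64(0.0008)]
jar [ 0.5139 -0.4693  0.1   ]
shaker [0.4795 0.3576 0.1   ]
```

>>> jog_arm(increments=[2.6,-2.6,0,0,0,0,0,2.8,-2.8,0,0,0,0,0,2.8,-2.8,0,0,0,0,0,2.8,-2.8,0,0,0,0,0,2.8,-2.8,0,0,0,0,0,2.8,-2.8,0,0,0,0,0,2.8,-2.8,0,0,0,0,0,2.8,-2.8,0,0,0,0,0,2.8,-2.8,0,0,0,0,0,2.8,-2.8,0,0,0,0,0])

```text
t: 0.93
position: [0.3864, -0.356, 0.2392]
tcp_rot: [-0.0, 0.991, 0.133, -0.0]
force: [0.7, -0.7, -0.3]
grip_width: -0.0
grip_force: 0.0
```

```bash
cat >> h.py <<'E'
from scipy.spatial.transform import Rotation as Ro
yaw=np.radians(22.4); XH=np.array([np.cos(yaw),np.sin(yaw),0]); YH=np.array([-np.sin(yaw),np.cos(yaw),0])
def go(target,ang=None):
    """remaining: shift in tool cm, yaw turn about tool z in deg so tool x points at world angle ang"""
    s=monitor.sense();q=s["tcp_rot"];R=Ro.from_quat([*q[1:],q[0]])
    m=R.as_matrix();a=np.degrees(np.arctan2(m[1,0],m[0,0]))
    out=R.inv().apply(np.array(target)-s["position"])*100
    print("t",round(s["t"],2),"pos",s["position"].round(4),"F",s["force"].round(1),"xang",a.round(2),"tilt z",m[:,2].round(3),"shift cm",out.round(2),"turn z",None if ang is None else round(-(ang-a),2),"q7",s["qpos"][6].round(2))
    return out
E
python3 -c "
from h import *
go([.470,-.218,.239],22.4)"
```

```text
t 0.93 pos [ 0.3864 -0.356   0.2392] F [ 0.7 -0.7 -0.3] xang 15.28 tilt z [-0.  0. -1.] shift cm [ 11.7  -11.11   0.02] turn z -7.12 q7 -0.69
```

>>> jog_arm(increments=[2.9,-2.8,0,0,0,0,0,2.9,-2.8,0,0,0,0,0,2.9,-2.8,0,0,0,0,0,2.9,-2.7,0,0,0,0,0,0,0,0,0,0,-7.1,0,0,0,3.0,0,0,0,0,0,0,3.0,0,0,0,0,0,0,3.0,0,0,0,0,0,0,3.0,0,0,0,0,0,0,0,0,0,0,0])

```text
t: 1.77
position: [0.4663, -0.2191, 0.1148]
tcp_rot: [-0.002, 0.981, 0.194, -0.003]
force: [0.0, 0.8, 0.2]
grip_width: 0.0
grip_force: 0.0
```

```bash
python3 -c "
from h import *
go([.470,-.218,.053],22.4)
f=grab('top');save(f,'t2.png',(245,150,395,280),4)"
```

```text
t 1.77 pos [ 0.4663 -0.2191  0.1148] F [0.  0.8 0.2] xang 22.43 tilt z [-0.007  0.003 -1.   ] shift cm [0.42 0.07 6.18] turn z 0.03 q7 -0.94
```

View pics/t2.png

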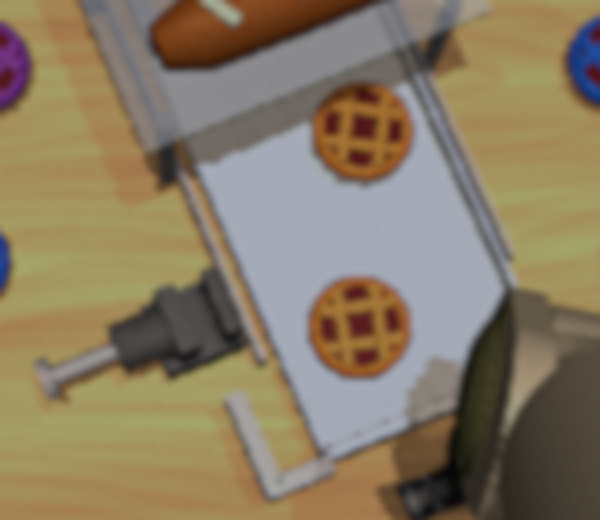

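The fingers, at (430,495), are in front of the panel and clear of it. I'll lower them, then push slowly.

>>> jog_arm(increments=[-0.3,0,2.0,0,0,0,0,0,0,2.0,0,0,0,0,0,0,2.0,0,0,0,0,0,0,0,0,0,0,0,0.3,0,0,0,0,0,0,0.3,0,0,0,0,0,0,0.3,0,0,0,0,0,0,0.3,0,0,0,0,0,0,0.3,0,0,0,0,0,0,0.3,0,0,0,0,0,0])

```text
t: 2.65
position: [0.4831, -0.2144, 0.0599]
tcp_rot: [0.0, 0.981, 0.194, 0.0]
force: [-0.2, 1.4, 0.5]
grip_width: -0.001
grip_force: 0.0
```

>>> jog_arm(increments=[0.3,0,0,0,0,0,0,0.3,0,0,0,0,0,0,0.3,0,0,0,0,0,0,0.3,0,0,0,0,0,0,0.3,0,0,0,0,0,0,0.3,0,0,0,0,0,0,0.3,0,0,0,0,0,0,0.3,0,0,0,0,0,0,0.3,0,0,0,0,0,0,0.3,0,0,0,0,0,0])

```text
t: 3.48
position: [0.5101, -0.2032, 0.0592]
tcp_rot: [0.0, 0.981, 0.194, -0.0]
force: [-1.7, -1.8, -0.1]
grip_width: -0.001
grip_force: 1.1
```

>>> jog_arm(increments=[0.3,0,0,0,0,0,0,0.3,0,0,0,0,0,0,0.3,0,0,0,0,0,0,0.3,0,0,0,0,0,0,0.3,0,0,0,0,0,0,0.3,0,0,0,0,0,0,0.3,0,0,0,0,0,0,0.3,0,0,0,0,0,0,0.3,0,0,0,0,0,0,0.3,0,0,0,0,0,0])

```text
t: 4.32
position: [0.5383, -0.1916, 0.0593]
tcp_rot: [0.0, 0.981, 0.194, 0.0]
force: [-1.4, -2.6, 1.1]
grip_width: -0.004
grip_force: 1.1
```

```bash
python3 -c "
from h import *
go([.470,-.218,.053],22.4);p=monitor.sense()['position'];print('x along',p@XH)"
```

```text
t 4.32 pos [ 0.5383 -0.1916  0.0593] F [-1.4 -2.6  1.1] xang 22.39 tilt z [ 0. -0. -1.] shift cm [-7.32 -0.16  0.63] turn z -0.01 q7 -1.02
x along 0.42465247873725237
```

>>> jog_arm(increments=[0.3,0,0,0,0,0,0,0.3,0,0,0,0,0,0,0.3,0,0,0,0,0,0,0.3,0,0,0,0,0,0,0.3,0,0,0,0,0,0,0.3,0,0,0,0,0,0,0.3,0,0,0,0,0,0,0.2,0,0,0,0,0,0,0.1,0,0,0,0,0,0,0.1,0,0,0,0,0,0])

```text
t: 5.15
position: [0.5612, -0.182, 0.0593]
tcp_rot: [-0.0, 0.981, 0.194, -0.0]
force: [-1.0, -2.3, 1.0]
grip_width: 0.002
grip_force: 1.0
```

>>> jog_arm(increments=[0.1,0,0,0,0,0,0,0.1,0,0,0,0,0,0,0.1,0,0,0,0,0,0,0.1,0,0,0,0,0,0])

```text
t: 5.48
position: [0.5627, -0.1814, 0.0592]
tcp_rot: [-0.0, 0.981, 0.194, -0.002]
force: [-9.8, -4.3, 8.0]
grip_width: -0.003
grip_force: 5.3
```

>>> jog_arm(increments=[0.1,0,0,0,0,0,0,0.1,0,0,0,0,0,0,0.1,0,0,0,0,0,0,0.1,0,0,0,0,0,0])

```text
t: 5.82
position: [0.5627, -0.1813, 0.0592]
tcp_rot: [-0.0, 0.981, 0.193, -0.005]
force: [-19.2, -8.7, 17.1]
grip_width: 0.002
grip_force: 10.6
```

The tray is against a hard stop. I'll back off, lift, and check that the lug is in the fork.

>>> jog_arm(increments=[-0.5,0,0,0,0,0,0,-0.8,0,0,0,0,0,0,-2,0,0,0,0,0,0,-2,0,0,0,0,0,0,0,0,-3,0,0,0,0,0,0,-3,0,0,0,0,0,0,-3,0,0,0,0,0,0,-3,0,0,0,0,0,0,-3,0,0,0,0,0,0,0,0,0,0,0])

```text
t: 6.65
position: [0.5222, -0.1996, 0.2146]
tcp_rot: [0.002, 0.981, 0.194, 0.004]
force: [0.5, -0.0, 0.4]
grip_width: -0.002
grip_force: 0.0
```

Run:
```python
from h import *
import pickle
go([.50,.11,.2],-67.6)
T=grab('top');S=grab('scene');pickle.dump(dict(top=T,scene=S),open('f1.pkl','wb'))
a=T["frame"][150:280,245:375,::-1];b=S["frame"][170:270,220:320,::-1]
r=lambda x:cv2.resize(x,(400,400),interpolation=cv2.INTER_CUBIC)
cv2.imwrite("pics/c3.png",np.hstack([r(a),r(b)]))
```

```text
t 6.65 pos [ 0.5222 -0.1996  0.2146] F [ 0.5 -0.   0.4] xang 22.42 tilt z [ 0.009 -0.002 -1.   ] shift cm [  9.74 -29.48   1.38] turn z 90.02 q7 -0.97
```

View pics/c3.png

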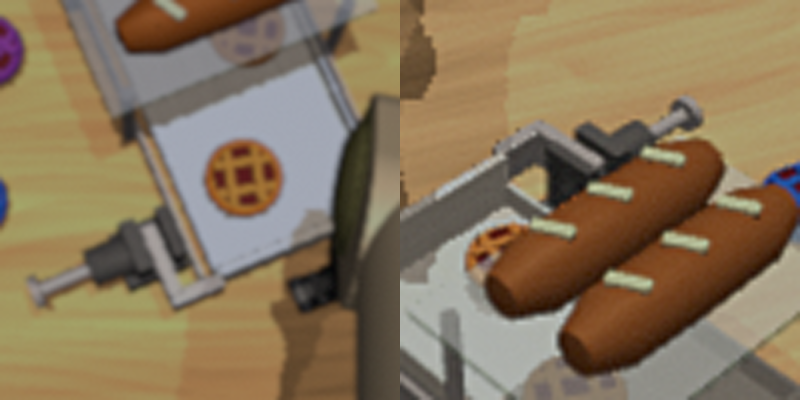

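The lug sits between the fork cheeks, at (155,255) in the left crop. The tray front lines up with the rail ends, and the pin is still out with its head at (38,291). I'll move to the pin side and turn the tool 90°.

>>> jog_arm(increments=[1.0,-2.6,0,0,0,0,0,1.3,-3.2,0,0,0,0,0,1.3,-3.2,0,0,0,0,0,1.3,-3.2,0,0,0,0,0,1.3,-3.2,0,0,0,0,0,1.3,-3.2,0,0,0,0,0,1.3,-3.2,0,0,0,0,0,1.3,-3.2,0,0,0,0,0,0,0,0,0,0,7,0,0,0,0,0,0,7,0])

```text
t: 7.58
position: [0.5169, 0.0732, 0.2076]
tcp_rot: [-0.0, 0.997, 0.073, -0.001]
force: [0.1, -0.3, 0.4]
grip_width: -0.002
grip_force: 0.0
```

>>> jog_arm(increments=[0,0,0,0,0,7,0,0,0,0,0,0,7,0,0,0,0,0,0,7,0,0,0,0,0,0,7,0,0,0,0,0,0,7,0,0,0,0,0,0,7,0,0,0,0,0,0,7,0,0,0,0,0,0,7,0,0,0,0,0,0,7,0,0,0,0,0,0,7,0])

```text
t: 8.42
position: [0.517, 0.0701, 0.2079]
tcp_rot: [0.001, 0.857, -0.515, -0.0]
force: [-0.3, -0.1, -1.7]
grip_width: -0.002
grip_force: 0.0
```

```bash
python3 -c "
from h import *
go([.5216,.0763,.06],-67.6)"
```

```text
t 8.42 pos [0.517  0.0701 0.2079] F [-0.3 -0.1 -1.7] xang -61.96 tilt z [-0.002 -0.001 -1.   ] shift cm [-0.33 -0.72 14.79] turn z 5.64 q7 -2.62
```

Joint 7 is close to its limit, so I'll turn the other way and push with the opposite side.

>>> jog_arm(increments=[0,0,0,0,0,-7,0,0,0,0,0,0,-7,0,0,0,0,0,0,-7,0,0,0,0,0,0,-7,0,0,0,0,0,0,-7,0,0,0,0,0,0,-7,0,0,0,0,0,0,-7,0,0,0,0,0,0,-7,0,0,0,0,0,0,-7,0,0,0,0,0,0,-7,0])

```text
t: 9.25
position: [0.517, 0.0705, 0.2077]
tcp_rot: [0.0, 0.997, 0.076, -0.001]
force: [-0.3, 0.3, 0.5]
grip_width: 0.002
grip_force: 0.0
```

>>> jog_arm(increments=[0,0,0,0,0,-7,0,0,0,0,0,0,-7,0,0,0,0,0,0,-7,0,0,0,0,0,0,-7,0,0,0,0,0,0,-7,0,0,0,0,0,0,-7,0,0,0,0,0,0,-7,0,0,0,0,0,0,-7,0,0,0,0,0,0,-7,0,0,0,0,0,0,-7,0])

```text
t: 10.08
position: [0.5169, 0.0706, 0.2077]
tcp_rot: [-0.001, 0.773, 0.635, -0.001]
force: [-0.4, -0.4, -0.1]
grip_width: 0.001
grip_force: 0.0
```

>>> jog_arm(increments=[0,0,0,0,0,-7,0,0,0,0,0,0,-7,0,0,0,0,0,0,-7,0,0,0,0,0,0,-7,0,0,0,0,0,0,-7,0,0,0,0,0,0,0,0])

```text
t: 10.58
position: [0.517, 0.0705, 0.2078]
tcp_rot: [-0.001, 0.547, 0.837, -0.0]
force: [0.1, 0.5, 0.8]
grip_width: -0.006
grip_force: 0.0
```

```bash
python3 -c "
from h import *
go([.5216,.0763,.06],112.4)"
```

```text
t 10.58 pos [0.517  0.0705 0.2078] F [0.1 0.5 0.8] xang 113.73 tilt z [-0.002  0.001 -1.   ] shift cm [ 0.32  0.69 14.77] turn z 1.33 q7 -0.16
```

>>> jog_arm(increments=[0.6,0.7,0,0,0,1.3,0,0,0,3,0,0,0,0,0,0,3,0,0,0,0,0,0,3,0,0,0,0,0,0,3,0,0,0,0,0,0,3,0,0,0,0,0,0,0.6,0,0,0,0,0,0,0,0,0,0,0])

```text
t: 11.25
position: [0.52, 0.0788, 0.0511]
tcp_rot: [-0.002, 0.559, 0.829, -0.002]
force: [-0.5, 1.0, 0.4]
grip_width: 0.001
grip_force: 0.0
```

Run:
```python
from h import *
import pickle
go([.5216,.0763,.051],112.4)
T=grab('top');S=grab('scene')
a=T["frame"][190:270,225:305,::-1];b=S["frame"][160:240,230:310,::-1]
r=lambda x:cv2.resize(x,(400,400),interpolation=cv2.INTER_CUBIC)
cv2.imwrite("pics/c4.png",np.hstack([r(a),r(b)]))
```

```text
t 11.25 pos [0.52   0.0788 0.0511] F [-0.5  1.   0.4] xang 112.01 tilt z [-0.005 -0.001 -1.   ] shift cm [-0.29  0.05  0.01] turn z -0.39 q7 -0.39
```

View pics/c4.png

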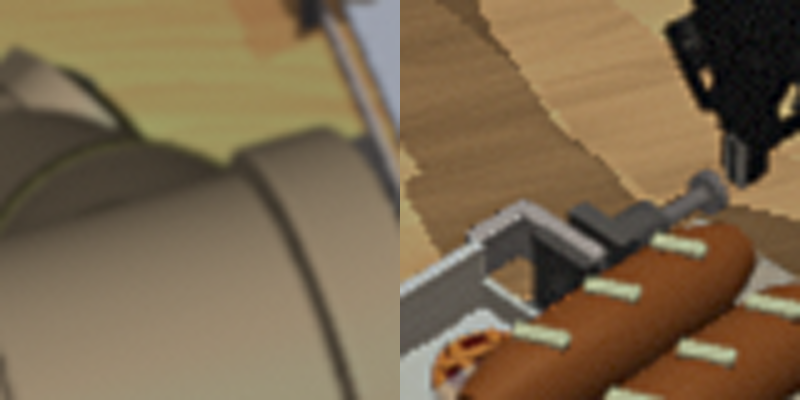

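The finger, at (738,175) in the right half, stands just outside the pin head at (708,190) and in line with it. Pushing now.

>>> jog_arm(increments=[-0.3,0,0,0,0,0,0,-0.3,0,0,0,0,0,0,-0.3,0,0,0,0,0,0,-0.3,0,0,0,0,0,0,-0.3,0,0,0,0,0,0,-0.3,0,0,0,0,0,0,-0.3,0,0,0,0,0,0,-0.3,0,0,0,0,0,0,-0.3,0,0,0,0,0,0,-0.3,0,0,0,0,0,0])

```text
t: 12.18
position: [0.533, 0.0506, 0.0532]
tcp_rot: [-0.0, 0.558, 0.83, -0.0]
force: [-0.5, 0.7, -0.1]
grip_width: -0.001
grip_force: 0.3
```

>>> jog_arm(increments=[-0.2,0,0,0,0,0,0,-0.2,0,0,0,0,0,0,-0.2,0,0,0,0,0,0,-0.2,0,0,0,0,0,0,-0.2,0,0,0,0,0,0])

```text
t: 12.6
position: [0.5368, 0.0414, 0.0532]
tcp_rot: [-0.0, 0.558, 0.83, -0.0]
force: [-0.1, -0.3, -0.2]
grip_width: 0.001
grip_force: 0.2
```

>>> jog_arm(increments=[-0.2,0,0,0,0,0,0,-0.2,0,0,0,0,0,0,-0.2,0,0,0,0,0,0,-0.2,0,0,0,0,0,0,-0.2,0,0,0,0,0,0])

```text
t: 13.02
position: [0.5406, 0.0321, 0.0532]
tcp_rot: [-0.0, 0.559, 0.829, -0.0]
force: [-0.6, -0.4, -0.6]
grip_width: 0.002
grip_force: 0.1
```

```bash
python3 -c "
from h import *
go([.5465,.0076,.051],112.4);print('y along',monitor.sense()['position']@YH)"
```

```text
t 13.02 pos [0.5406 0.0321 0.0532] F [-0.6 -0.4 -0.6] xang 112.08 tilt z [-0. -0. -1.] shift cm [-2.49 -0.37  0.22] turn z -0.32 q7 -0.3
y along -0.17633732905386382
```

>>> jog_arm(increments=[-0.2,0,0,0,0,0,0,-0.2,0,0,0,0,0,0,-0.2,0,0,0,0,0,0,-0.2,0,0,0,0,0,0,-0.2,0,0,0,0,0,0])

```text
t: 13.43
position: [0.5443, 0.0228, 0.0532]
tcp_rot: [-0.0, 0.559, 0.829, -0.0]
force: [0.4, -0.4, 0.4]
grip_width: 0.002
grip_force: 0.1
```

>>> jog_arm(increments=[-0.1,0,0,0,0,0,0,-0.1,0,0,0,0,0,0,-0.1,0,0,0,0,0,0,-0.1,0,0,0,0,0,0])

```text
t: 13.77
position: [0.5458, 0.0193, 0.0533]
tcp_rot: [-0.0, 0.559, 0.829, 0.0]
force: [0.2, 0.1, 0.1]
grip_width: -0.002
grip_force: 0.4
```

>>> jog_arm(increments=[-0.1,0,0,0,0,0,0,-0.1,0,0,0,0,0,0,-0.1,0,0,0,0,0,0,-0.1,0,0,0,0,0,0])

```text
t: 14.1
position: [0.5458, 0.0191, 0.0533]
tcp_rot: [-0.002, 0.557, 0.83, 0.001]
force: [-8.1, 14.3, 4.7]
grip_width: -0.004
grip_force: 8.4
```

Run:
```python
from h import *
go([.5465,.0076,.051],112.4);print('y along',monitor.sense()['position']@YH)
S=grab('scene');save(S,"c5.png",(230,160,330,240),5)
```

```text
t 14.1 pos [0.5458 0.0191 0.0533] F [-8.1 14.3  4.7] xang 112.27 tilt z [-0.002  0.004 -1.   ] shift cm [-1.09 -0.37  0.22] turn z -0.13 q7 -0.27
y along -0.19033750381949777
```

View pics/c5.png

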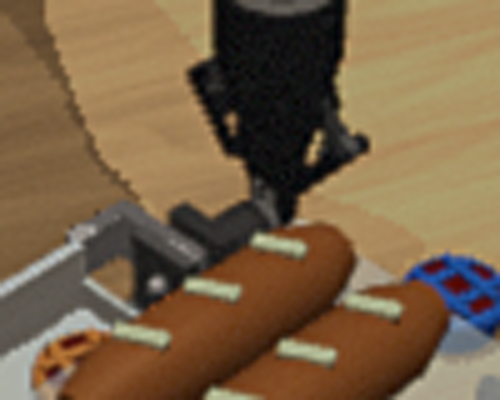

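The head is against the boss at the predicted depth (y −0.190 against −0.191), and the tip shows through the inner cheek at (157,285). I'll retract and check.

>>> jog_arm(increments=[0.5,0,0,0,0,0,0,1,0,0,0,0,0,0,2,0,0,0,0,0,0,3,0,0,0,0,0,0,2,0,-3,0,0,0,0,0,0,-3,0,0,0,0,0,0,-3,0,0,0,0,0,0,-3,0,0,0,0,2,0,-3,0,0,0,0,0,0,0,0,0,0,0])

```text
t: 14.98
position: [0.5089, 0.1168, 0.2084]
tcp_rot: [0.002, 0.558, 0.83, 0.003]
force: [0.2, 0.8, 0.2]
grip_width: 0.003
grip_force: 0.0
```

>>> jog_arm(increments=[4,0,0,0,0,0,0,4,0,0,0,0,0,0,4,0,0,0,0,0,0,0,0,0,0,0,0,0])

```text
t: 15.32
position: [0.4594, 0.2323, 0.2038]
tcp_rot: [-0.001, 0.555, 0.832, 0.002]
force: [-0.6, 1.2, 0.3]
grip_width: 0.001
grip_force: 0.0
```

Run:
```python
from h import *
T=grab('top');S=grab('scene')
a=T["frame"][170:270,245:345,::-1];b=S["frame"][160:240,230:310,::-1]
r=lambda x:cv2.resize(x,(400,400),interpolation=cv2.INTER_CUBIC)
cv2.imwrite("pics/c6.png",np.hstack([r(a),r(b)]))
```

```text
(no output)
```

View pics/c6.png

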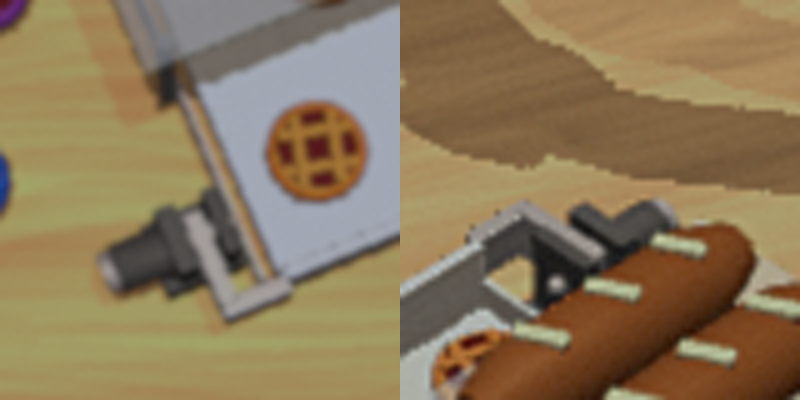

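The head is flush on the boss at (108,270), the tip is through at (557,283), the tray is home and the near tart stands upright. The arm is clear, so I'm handing the job in.

```bash
python3 -c "
from h import *
print(ticket.close_job())"
```

```text
the job is handed in; nothing more can be done
None
```

I slid the tray home and seated the pin's head flush against the fork. I handed the job in at about 15 s with the near tart seen upright and the arm clear; I didn't re-check the far tart, shaker or jar, and no verdict came back.

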